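# Hold an egg over the centred candle with tongs

### The job

Get ready to warm the wax off an egg at the decorating table: set the tin candle upright and centred on the round wooden block, with no part of it overhanging, and let go of it. Then pick up the steel tongs, grip the wooden egg with them, lift it off its ring stand and finish holding it still in the tongs a few centimetres above the candle's wick, touching neither candle nor wick. Handle the egg only with the tongs, and leave the jar, brush and phone where they are; the program ends while still holding.

Things in the scene. Friction and masses are not known exactly. Their poses are not given: they have to be found in the camera images.
- block: Round wooden candle block fixed to the table, 64 mm across, 40 mm high. Origin: centre of its underside, on the table; z up. Stands to the left or right in front of the robot.
- candle: Unlit candle in a round aluminium tin, loose, 60 g, 50 mm across; the tin is 22 mm high (solid, can be gripped across its side), the wax top is at 23.5 mm, and the thin wick on its axis ends 33 mm above the underside. Origin: centre of its underside; z along its axis, up. Stands on the table at the start.
- stand: Round wooden ring stand fixed to the table, 52 mm across, hole 30 mm across, 30 mm high; the egg sits in its hole. Origin: centre of its underside, on the table. Stands on the other side from the block.
- egg: Plain wooden egg, loose, about 45 g, 56 mm long, 44 mm across where it is widest, standing blunt end down in the ring stand. Origin: its blunt end; z along its axis to the pointed end. At the start its blunt end is 23 mm above the table.
- egg_mid (a point): Centre of the egg at its widest (44 mm across), on its axis 25 mm from the blunt end and 31 mm from the pointed end; 48 mm above the table at the start.
- tongs: Steel spring tongs, 120 g, lying flat: a hinge post 30 mm across at x = -89 mm and two arms, upright flat strips 22 mm tall and 4 mm thick, running forward along x to the jaws. Origin: level with the underside, midway between the arms at the place to grip (near the centre of mass). x points to the jaws, y across (squeeze along y), z up.
- tongs_grip (a point): The place to grip the tongs: midway between the arms, 11 mm above the origin. The arms hinge about upright axes 85 mm behind it, 12 mm either side of the middle, and spring open. At this place they measure 51 mm over the arms when open, 32 mm on the egg; there the spring pushes each arm out with 7 to 9 N, so a squeeze to 46 mm carries them with the jaws still open wide for the egg. Ribs 4 mm high stand on the outer faces 21 mm fore and aft.
- tongs_jaws (a point): Point midway between the jaws, 95 mm ahead of the tongs' origin along x and 11 mm above their underside; the egg's widest part belongs here. Each jaw is a shallow V seen from above, 22 mm tall, 40 mm long. Open, the gap is about 90 mm here and 72 mm at the jaws' ends; squeezed to 46 mm at the grip place, about 80 and 62 mm.
- jar: Bystander: closed glass jar, 54 mm across, 70 mm high, standing on the table, on the other side from the candle. Origin: centre of its underside. Leave alone.
- brush: Bystander: brush 170 mm long lying across the far middle of the table. Leave alone.
- phone: Bystander: black phone 72 x 150 x 9 mm lying flat beyond the brush. Leave alone.

How it is judged (in metres and radians):
On the way, in this order (a step that is already met when the one before it is completed fails the run):
1. the candle stands centred on the block and is let go (horizontal distance between candle and block below 0.007 m and z of candle in the frame of block between 0.036 and 0.044 m and angle between candle's own z axis and vertical below 0.08 rad and contact force between the fingers and candle below 0.05 N), for 0.2 s.
2. the egg is gripped in the tongs and lifted clear of its stand (height (world z) of egg_mid above 0.08 m and contact force between tongs and egg above 0.5 N and contact force between egg and stand below 0.05 N and contact force between the fingers and tongs above 0.5 N), for 0.2 s.
At the end, for the whole second after the job is handed in: Candle upright on the block within 7 mm of its centre. Egg held still (under 30 mm/s) by the gripped tongs, its middle within 25 mm of the candle's axis and 55 to 150 mm above the candle's underside; nothing held touches candle or block (horizontal distance between candle and block below 0.007 m and z of candle in the frame of block between 0.036 and 0.044 m and angle between candle's own z axis and vertical below 0.08 rad and horizontal distance between egg_mid and candle below 0.025 m and z of egg_mid in the frame of candle between 0.055 and 0.15 m and contact force between tongs and egg above 0.5 N and contact force between the fingers and tongs above 0.5 N and contact force between each of the arm, egg, tongs and candle below 0.05 N and contact force between each of tongs, egg and block below 0.05 N and linear speed of egg below 0.03 m/s); the arm keeps its last pose, push and grip.
It fails at once if the gripper or arm touches the egg (contact force between any of the fingers, the arm and egg above 0.3 N).
It fails at once if the jar is moved more than 30 mm or tipped (distance of jar from where it was at the start of the episode above 0.03 m or angle between jar's own z axis and vertical above 0.5 rad).
It fails at once if the brush is moved more than 30 mm (distance of brush from where it was at the start of the episode above 0.03 m).
It fails at once if the phone is moved more than 30 mm (distance of phone from where it was at the start of the episode above 0.03 m).
It also fails if it takes over 56 s, if anything falls off the work surface, if the arm or the gripper's body presses on something with over 40 N, if the wrist force passes 120 N, or if a joint passes its speed limit or range.

### The arm

A 7-joint arm with a two-finger parallel gripper is mounted at the origin on the work surface. World frame = base frame: x ahead of the robot, y to its left, z up, the work surface at z = 0. Lengths are in m, angles in degrees, forces in N, time in s.
With the tool pointing down it reaches from about 0.425 to 0.875 m from the base axis. Payload 4.7 kg.
Tool frame: the origin (TCP) lies at the very end of the fingers, on their centre line; the grasp point (between the pads) lies env.grip_point_offset behind it (env.grip_point_offset is the distance from the TCP to the grasp point, in m); z points along the fingers, y is the direction in which the jaws open and shut (so a half turn about z gives the same grasp; the last joint's range is limited). The gripper opens to 87 mm and grips with 3 to 60 N. Pads are 19 mm wide; open, the fingers measure 117 mm over their backs; the gripper's body (75 mm by 190 mm) begins 51 mm behind the grasp point.
Start: joints at [-71.499, 18.392, -4.016, 83.108, 1.295, 78.541, -3.26], TCP at [0.198, 0.619, 0.223] pointing down, gripper open.
Joint ranges: [-163.93, 163.93], [-17.29, 119.83], [-79.2, 71.16], [3.27, 140.29], [-89.18, 269.18], [5.43, 117.66], [-154.24, 154.24]. Speed limits (degrees/s): [147.25, 147.25, 180, 180, 180, 180, 180].

### API

Orientations are given as [roll, pitch, yaw] about the fixed x, y, z axes, in that order (R = Rz(yaw) Ry(pitch) Rx(roll)).
In Python, from cell import env gives the robot as it stands.
- The arm moves only by the tool send_rows, never from a script. Its argument "plan" is a list of rows, each a list of 7 numbers: the finger opening in mm, from 0 to 87, then the shift along the tool's x, y, z in mm, then the turn, a rotation vector about the tool's x, y, z in rad. A call has 1 to 12 rows; each row shifts and turns the commanded pose from where the row before left it, along the tool's axes as they then stand; what a row does not reach is not made up. A row lasts 1/10 s, in which the tool goes at most 50 mm and 8.59 degrees, less where a joint would pass 70% of its speed; a pose out of reach is approached as far as the arm can. A call is refused whole if a number of a shift passes 50 or a number of a turn 0.15, either way. A call with a gripper value outside its range is refused whole. The fingers move at their own pace and stop on an object; "grip_force" is the grip in N (left out, the last holds). Time passes only in rows, so rows that do not move let the fingers close. It gives the time, the measured TCP pose, the force and the opening at its end, in the units of the state.
- env.get_obs(): the state, without advancing time (a new reading comes with each control period).
- env.read_camera(name): name is "scene" or "top" or "wrist"; returns the picture (400x640x3 uint8, red, green, blue); there is no depth.
- env.get_calibration(name): a dict with "fx", "fy", "cx", "cy" (pixels), "extrinsics" (4x4, takes a point from camera to world coordinates). Camera axes: x right, y down, z forward; pixel columns grow to the right and rows downward; lengths in m; the calibration is good to about 2 mm. A picture is of the moment at which its call begins: read the wrist's pose just before it. get_calibration takes no time and is no camera call; for the wrist camera it gives the pose at the moment of the call.
- env.sign_off(): hands the job in, once; it reports no verdict.
Trained networks look in the newest picture that a camera, given by its name, has taken for a name from the list of things; names that differ only in an ending like _2 or _b are one class to them, and where a whole thing is asked for, a point or a joint stands for the part that bears it (a point fixed in the world has none). Each returns a list of dicts, best first, with "confidence" (0 to 1); they miss things now and then, are a little off and sometimes report something else, mostly with a low value. They report only what shows in the picture. A call takes as long as a camera call.
- env.regions_of(camera, query): "region" (400x640 bool, what is visible of it) and "rect" ([left, top, right, bottom] in pixels, round what is visible of it).
The state is a dict: "time_s": time; "qpos": joint angles; "joint_velocities": joint speeds; "effort": joint torques, N m; "tool_pos": TCP position; "tool_rot": TCP orientation; "force": force on the tool from outside, world axes, zero at the start; "wrist_torque": the same for the moment, N m; "grip_width": finger opening in m.
Only numpy, scipy, OpenCV 4.12 (cv2) and the standard library are available. Lean on these libraries where they do the work, as an engineer would, in place of code of your own. Each camera call takes 0.05 s, during which the arm holds its last target. There are 200 camera calls.

## Working session

There is one attempt and no reset: what is moved stays moved. The work goes in short steps, Python scripts to look and compute and a tool call to move; the robot and the scene stay as the last step left them, time stands still between calls to the robot, and variables do not carry over. Pictures are saved under pics/ and viewed, about 8 in all and at most 12, crops included, and the job is handed in when it is done.

Besides the shell and the picture viewer there is one more tool, called after ">>>" by a JSON object that holds its "op" and its "data". send_rows: Moves the arm, as the interface text tells. Its arguments: {"type":"object","properties":{"plan":{"type":"array"},"grip_force":{"type":"number"}},"required":["plan"]}

```bash
mkdir -p pics; ls; cat > h.py <<'E'
import numpy as np, cv2
from cell import env
def snap(cam,name):
    im=env.read_camera(cam); cv2.imwrite(f'pics/{name}.png',im[:,:,::-1]); return im
def ray(cam,u,v,z,cal=None):
    c=cal or env.get_calibration(cam); T=np.array(c['extrinsics'])
    d=T[:3,:3]@np.array([(u-c['cx'])/c['fx'],(v-c['cy'])/c['fy'],1]); o=T[:3,3]
    return o+d*(z-o[2])/d[2]
def find(cam,q,z,cal=None):
    for r in env.regions_of(cam,q)[:2]:
        m=r['region']; ys,xs=np.nonzero(m)
        if len(xs): print(cam,q,round(r['confidence'],2),np.round(r['rect']),'n',len(xs),'cen',xs.mean().round(1),ys.mean().round(1),'world',ray(cam,xs.mean(),ys.mean(),z,cal).round(4))
E
python3 - <<'E'
from h import *
o=env.get_obs(); print({k:np.round(v,3) for k,v in o.items()}, env.grip_point_offset)
snap('top','top1')
for q,z in [('block',.04),('candle',.022),('stand',.03),('egg',.05),('tongs',.011),('jar',.07),('brush',.01),('phone',.009)]: find('top',q,z)
print(env.get_calibration('top')); print(env.get_calibration('wrist'))
E
```

```text
pics
{'time_s': np.float64(0.0), 'qpos': array([-71.498,  18.441,  -4.016,  83.176,   1.297,  78.54 ,  -3.26 ]), 'joint_velocities': array([ 0.024,  0.016, -0.068, -0.014,  0.064, -0.053, -0.016]), 'effort': array([-0.0000e+00, -4.9129e+01, -4.0400e-01, -3.1254e+01, -6.4000e-02,
        4.4000e-02,  0.0000e+00]), 'tool_pos': array([0.197, 0.619, 0.221]), 'tool_rot': array([-1.79888e+02,  8.00000e-03,  1.62308e+02]), 'force': array([-0.579, -0.28 ,  0.033]), 'wrist_torque': array([ 0.083,  0.044, -0.042]), 'grip_width': np.float64(0.087)} 0.0187
top block 0.9 [205. 191. 239. 220.] n 788 cen 220.7 206.5 world [0.581  0.2117 0.04  ]
top candle 0.58 [171. 252. 196. 273.] n 502 cen 180.2 262.4 world [0.4622 0.3021 0.022 ]
top candle 0.49 [418. 175. 439. 194.] n 164 cen 427.1 186.7 world [ 0.6211 -0.2359  0.022 ]
top stand 0.55 [419. 171. 440. 194.] n 169 cen 427.6 185.4 world [ 0.6226 -0.2348  0.03  ]
top egg 0.76 [430. 169. 449. 192.] n 350 cen 437.6 179.4 world [ 0.6319 -0.2508  0.05  ]
top tongs 0.59 [303. 210. 348. 308.] n 428 cen 328.0 272.4 world [ 0.438  -0.0173  0.011 ]
top jar 0.
[... 384 characters left out ...]
y([[-0.00871546, -0.99158225,  0.12918465,  0.48591874],
       [-0.99960785,  0.01207746,  0.02526426, -0.00485635],
       [-0.02661181, -0.1289138 , -0.99129867,  0.8678549 ],
       [ 0.        ,  0.        ,  0.        ,  1.        ]])}
{'fx': 275.63329567102664, 'fy': 275.63329567102664, 'cx': 319.8944305783163, 'cy': 198.7893529902513, 'extrinsics': array([[ 3.05200514e-01,  9.11918686e-01,  2.74330013e-01,
         1.22404492e-01],
       [ 9.52287781e-01, -2.92022595e-01, -8.87174471e-02,
         6.43814749e-01],
       [-7.92535333e-04,  2.88317730e-01, -9.57534469e-01,
         3.83770115e-01],
       [ 0.00000000e+00,  0.00000000e+00,  0.00000000e+00,
         1.00000000e+00]])}
```

```bash
python3 - <<'E'
import cv2
im=cv2.imread('pics/top1.png')
cv2.imwrite('pics/top1c.png',cv2.resize(im[110:330,140:530],(780,440),interpolation=cv2.INTER_CUBIC))
E
```

```text
(no output)
```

View pics/top1c.png

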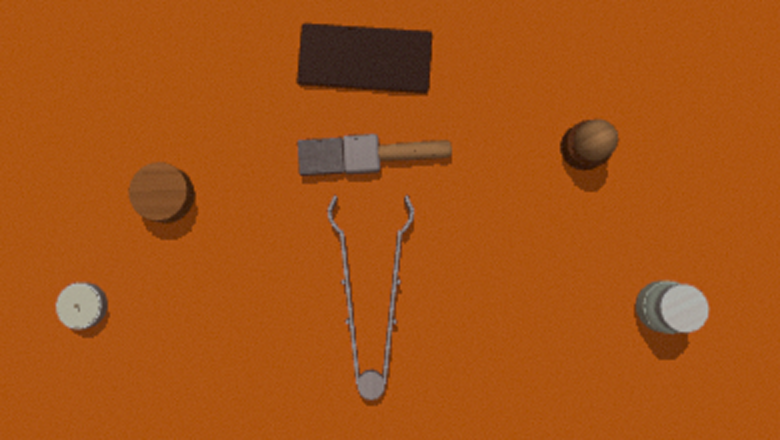

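```bash
cat >> h.py <<'E'
from scipy.spatial.transform import Rotation as Ro
def plan(p1,yaw1,w,n,p0=None,yaw0=None,ease=True):
    """rows from current pose to world p1,yaw1 keeping tool down"""
    o=env.get_obs()
    if p0 is None: p0=o['tool_pos']
    if yaw0 is None: yaw0=o['tool_rot'][2]
    p=np.array(p0,float); y=yaw0; p1=np.array(p1,float)
    s=np.linspace(0,1,n+1)
    if ease: s=s+0.0*s
    dy=(yaw1-yaw0+180)%360-180
    for i in range(n):
        R=Ro.from_euler('xyz',[180,0,y],degrees=True).as_matrix()
        tgt=p0+(p1-p0)*s[i+1]; d=np.round(R.T@(tgt-p)*1000,1)
        t=np.round(np.radians(-dy/n),3)
        print([w,*d.tolist(),0,0,t.item()])
        p=p+R@d/1000; y-=np.degrees(t)
    print('end',p.round(4),round(y,2))
E
python3 - <<'E'
from h import *
for n,(u,v),z in [('hinge',(325.5,303),.022),('j1',(140+333/2,110+205/2),.022),('j2',(140+409/2,110+205/2),.022),('blk',(140+159/2,110+192/2),.04),('cand',(140+80/2,110+305/2),.0235),('eggtop',(140+600/2,110+137/2),.06)]: print(n,ray('top',u,v,z).round(4))
plan([.45,.29,.20],90,87,12)
E
```

```text
hinge [ 0.375 -0.011  0.022]
j1 [0.5676 0.0279 0.022 ]
j2 [ 0.5666 -0.0549  0.022 ]
blk [0.582  0.2144 0.04  ]
cand [0.4621 0.302  0.0235]
eggtop [ 0.632 -0.253  0.06 ]
[87, -28.4, -19.7, 1.9, 0, 0, 0.105]
[87, -30.3, -16.7, 1.9, 0, 0, 0.105]
[87, -31.8, -13.4, 1.8, 0, 0, 0.105]
[87, -33.2, -10.0, 1.9, 0, 0, 0.105]
[87, -33.9, -6.4, 1.9, 0, 0, 0.105]
[87, -34.5, -2.9, 1.9, 0, 0, 0.105]
[87, -34.5, 0.8, 1.8, 0, 0, 0.105]
[87, -34.3, 4.3, 1.9, 0, 0, 0.105]
[87, -33.7, 8.0, 1.9, 0, 0, 0.105]
[87, -32.6, 11.4, 1.9, 0, 0, 0.105]
[87, -31.2, 14.8, 1.8, 0, 0, 0.105]
[87, -29.6, 18.0, 1.9, 0, 0, 0.105]
end [0.45 0.29 0.2 ] 90.12
```

```bash
python3 - <<'E'
from h import *
plan([.46,.29,.16],65,87,12)
E
```

```text
[87, -29.2, -19.5, 5.2, 0, 0, 0.142]
[87, -31.6, -15.2, 5.2, 0, 0, 0.142]
[87, -33.5, -10.5, 5.2, 0, 0, 0.142]
[87, -34.6, -5.7, 5.2, 0, 0, 0.142]
[87, -35.1, -0.7, 5.2, 0, 0, 0.142]
[87, -34.8, 4.2, 5.3, 0, 0, 0.142]
[87, -33.9, 9.1, 5.2, 0, 0, 0.142]
[87, -32.2, 13.8, 5.2, 0, 0, 0.142]
[87, -30.0, 18.3, 5.2, 0, 0, 0.142]
[87, -27.1, 22.3, 5.2, 0, 0, 0.142]
[87, -23.6, 25.9, 5.2, 0, 0, 0.142]
[87, -19.8, 29.0, 5.2, 0, 0, 0.142]
end [0.46 0.29 0.16] 64.68
```

>>> {"op": "send_rows", "data": {"plan": [[87,-29,-19.5,5,0,0,0.142],[87,-31.5,-15,5,0,0,0.142],[87,-33.5,-10.5,5,0,0,0.142],[87,-34.5,-5.5,5,0,0,0.142],[87,-35,-0.5,5,0,0,0.142],[87,-35,4,5,0,0,0.142],[87,-34,9,5,0,0,0.142],[87,-32,14,5,0,0,0.142],[87,-30,18.5,5,0,0,0.142],[87,-27,22.5,5,0,0,0.142],[87,-23.5,26,5,0,0,0.142],[87,-20,29,5,0,0,0.142]]}}

```text
time_s: 1.65
tool_pos: [0.4613, 0.2895, 0.1627]
tool_rot: [180.0, -0.1, 64.3]
force: [-0.0, -0.5, 0.4]
grip_width: 0.087
```

```bash
cat >> h.py <<'E'
def circ(cam,q,z,cal):
    """ellipse fit: centre of minEnclosing of region projected to plane z"""
    r=env.regions_of(cam,q)
    if not r: print('none',q); return
    m=r[0]['region'].astype(np.uint8); cs,_=cv2.findContours(m,0,1); c=max(cs,key=cv2.contourArea)[:,0]
    P=np.array([ray(cam,u,v,z,cal)[:2] for u,v in c],np.float32)
    (x,y),R=cv2.minEnclosingCircle(P); ys,xs=np.nonzero(m)
    print(q,round(r[0]['confidence'],2),np.round(r[0]['rect']),'encl',round(x,4),round(y,4),'R',round(R,4),'cen',ray(cam,xs.mean(),ys.mean(),z,cal)[:2].round(4))
E
python3 - <<'E'
from h import *
o=env.get_obs(); print(o['time_s'],o['tool_pos'].round(4),o['tool_rot'].round(2))
cal=env.get_calibration('wrist'); snap('wrist','w1')
circ('wrist','candle',.0235,cal); circ('wrist','block',.04,cal)
print(env.get_obs()['tool_pos'].round(4))
E
```

```text
1.65 [0.4613 0.2895 0.1627] [ 1.7999e+02 -5.0000e-02  6.4350e+01]
candle 0.61 [289. 146. 338. 198.] encl 0.4629 0.3087 R 0.0255 cen [0.4629 0.3091]
block 0.73 [411. 164. 476. 234.] encl 0.5796 0.2275 R 0.0392 cen [0.5797 0.2273]
[0.462  0.2878 0.1625]
```

View pics/w1.png

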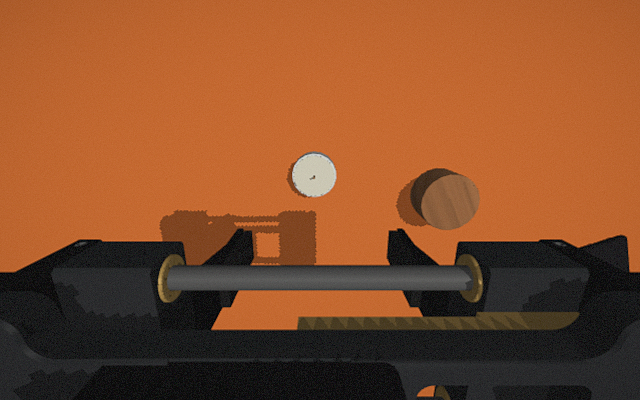

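```bash
python3 - <<'E'
from h import *
cal=env.get_calibration('wrist'); im=snap('wrist','w2').astype(int)
hsv=cv2.cvtColor(im.astype(np.uint8),cv2.COLOR_RGB2HSV)
m=((hsv[:,:,1]<80)&(hsv[:,:,2]>140)).astype(np.uint8); m[240:]=0
cs,_=cv2.findContours(m,0,1)
for c in cs:
    if cv2.contourArea(c)>300:
        (u,v),ax,_=cv2.minAreaRect(c) if False else cv2.fitEllipse(c); print('wax',u,v,ax,ray('wrist',u,v,.0235,cal).round(4))
print('blk',ray('wrist',449,201,.04,cal).round(4))
circ('wrist','candle',.0235,cal)
print(env.get_obs()['tool_pos'].round(4), hsv[201,449],hsv[100,449],hsv[222,415])
E
```

```text
wax 312.4527587890625 173.56793212890625 (42.53709030151367, 43.470829010009766) [0.4628 0.3078 0.0235]
blk [0.584  0.2198 0.04  ]
candle 0.85 [288. 146. 337. 196.] encl 0.4633 0.3087 R 0.0255 cen [0.4634 0.3091]
[0.4601 0.2912 0.1627] [ 13 146 131] [ 12 186 200] [ 10 176 129]
```

```bash
python3 - <<'E'
from h import *
plan([.462,.306,.07],64.35,87,4,p0=np.array([.461,.2897,.1627]))
E
```

```text
[87, 3.8, -1.5, 23.2, 0, 0, 0.002]
[87, 3.8, -1.5, 23.2, 0, 0, 0.002]
[87, 3.8, -1.6, 23.1, 0, 0, 0.002]
[87, 3.7, -1.5, 23.2, 0, 0, 0.002]
end [0.462 0.306 0.07 ] 64.28
```

>>> {"op": "send_rows", "data": {"plan": [[87,4,-1.5,23,0,0,0],[87,4,-1.5,23,0,0,0],[87,4,-1.5,23,0,0,0],[87,3.5,-1.5,23,0,0,0],[87,0,0,0,0,0,0]]}}

```text
time_s: 2.4
tool_pos: [0.4582, 0.3079, 0.0676]
tool_rot: [-179.8, 0.3, 64.9]
force: [-0.5, -0.2, 0.8]
grip_width: 0.0868
```

```bash
python3 - <<'E'
from h import *
print([env.get_obs()['tool_pos'].round(4)])
cal=env.get_calibration('wrist'); im=snap('wrist','w3')
circ('wrist','candle',.0235,cal)
print([env.get_obs()['tool_pos'].round(4)])
E
```

```text
[array([0.4582, 0.3079, 0.0676])]
candle 0.71 [292. 177. 360. 247.] encl 0.4643 0.3101 R 0.0268 cen [0.4637 0.311 ]
[array([0.4609, 0.3082, 0.0709])]
```

View pics/w3.png

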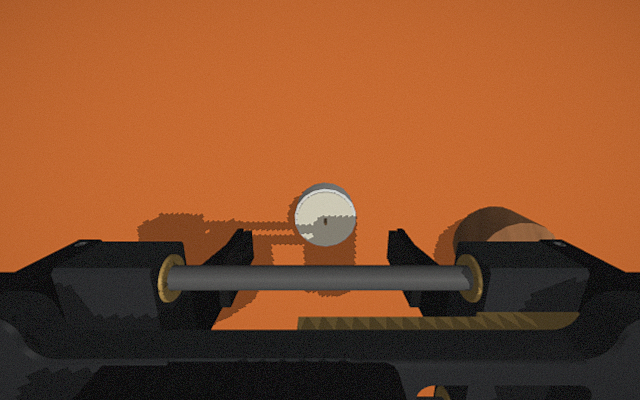

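```bash
python3 - <<'E'
from h import *
o=env.get_obs(); c=env.get_calibration('wrist'); T=np.array(c['extrinsics'])
R=Ro.from_euler('xyz',o['tool_rot'],degrees=True).as_matrix()
p=ray('wrist',325.5,217.5,.0235,c); print(p, 'tool-frame mm',(R.T@(p-o['tool_pos'])*1000).round(1), o['tool_pos'])
d=T[:3,:3].T@(o['tool_pos']-T[:3,3]); print('tcp pix',c['fx']*d[0]/d[2]+c['cx'],c['fy']*d[1]/d[2]+c['cy'])
E
```

```text
[0.46555204 0.30729594 0.0235    ] tool-frame mm [ 1.2  4.6 47.4] [0.46094413 0.30816964 0.07085647]
tcp pix 319.8703553487909 245.24014361711227
```

>>> {"op": "send_rows", "data": {"plan": [[87,1,4,10,0,0,0],[87,0,0,20,0,0,0],[87,0,0,20,0,0,0],[87,0,0,12,0,0,0],[87,0,0,0,0,0,0],[87,0,0,0,0,0,0]]}}

```text
time_s: 3.1
tool_pos: [0.4663, 0.3066, 0.0092]
tool_rot: [180.0, -0.1, 64.7]
force: [0.2, 0.6, -0.1]
grip_width: 0.0869
```

```bash
python3 - <<'E'
from h import *
print(env.get_obs()['tool_pos'].round(4),env.get_obs()['tool_rot'].round(4)); snap('wrist','w4')
print(env.get_obs()['tool_pos'].round(4)); snap('wrist','w4');print(env.get_obs()['tool_pos'].round(4))
E
```

```text
[0.4663 0.3066 0.0092] [ 1.799703e+02 -5.140000e-02  6.466790e+01]
[0.4666 0.3068 0.0096]
[0.4666 0.307  0.0098]
```

View pics/w4.png

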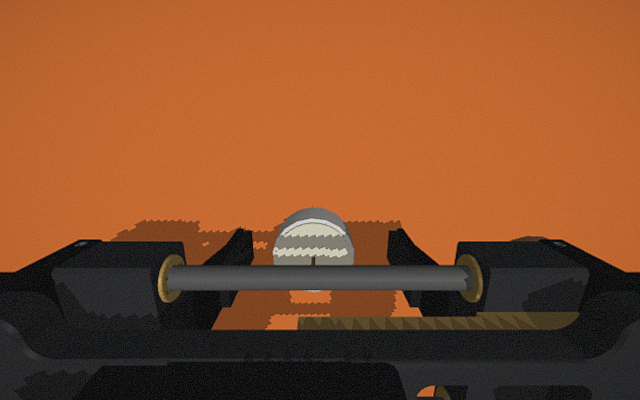

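>>> {"op": "send_rows", "data": {"plan": [[87,-1.5,-3,3.5,0,0,0],[87,0,0,0,0,0,0],[45,0,0,0,0,0,0],[45,0,0,0,0,0,0],[45,0,0,0,0,0,0],[45,0,0,0,0,0,0],[45,0,0,0,0,0,0],[45,0,0,0,0,0,0]], "grip_force": 15}}

```text
time_s: 4.0
tool_pos: [0.4624, 0.3063, 0.0051]
tool_rot: [180.0, -0.0, 64.7]
force: [0.6, -0.9, -0.5]
grip_width: 0.0494
```

```bash
python3 - <<'E'
from h import *
plan([.558,.165,.12],64.7,45,5,p0=np.array([.4625,.3063,.10]),yaw0=64.7)
E
```

```text
[45, -17.4, 29.3, -4.0, 0, 0, -0.0]
[45, -17.4, 29.4, -4.0, 0, 0, -0.0]
[45, -17.4, 29.3, -4.0, 0, 0, -0.0]
[45, -17.3, 29.4, -4.0, 0, 0, -0.0]
[45, -17.4, 29.3, -4.0, 0, 0, -0.0]
end [0.558 0.165 0.12 ] 64.7
```

>>> {"op": "send_rows", "data": {"plan": [[45,0,0,-15,0,0,0],[45,0,0,-40,0,0,0],[45,0,0,-40,0,0,0],[45,-17.5,29.5,-4,0,0,0],[45,-17.5,29.5,-4,0,0,0],[45,-17.5,29.5,-4,0,0,0],[45,-17.5,29.5,-4,0,0,0],[45,-17,29,-4,0,0,0],[45,0,0,0,0,0,0],[45,0,0,0,0,0,0]]}}

```text
time_s: 5.0
tool_pos: [0.5585, 0.1639, 0.121]
tool_rot: [180.0, -0.1, 64.5]
force: [-1.3, 0.2, -0.2]
grip_width: 0.0495
```

```bash
python3 - <<'E'
from h import *
P=np.mean([env.get_obs()['tool_pos'] for _ in range(1)],0); print(P.round(4),env.get_obs()['grip_width'])
cal=env.get_calibration('wrist'); im=snap('wrist','w5')
circ('wrist','block',.04,cal)
print(env.get_obs()['tool_pos'].round(4),env.get_obs()['tool_rot'].round(2))
E
```

```text
[0.5585 0.1639 0.121 ] 0.04951319009130096
block 0.78 [284. 100. 354. 177.] encl 0.5839 0.2185 R 0.0324 cen [0.5844 0.2203]
[0.5574 0.1661 0.1204] [-1.7996e+02 -4.0000e-02  6.4760e+01]
```

View pics/w5.png

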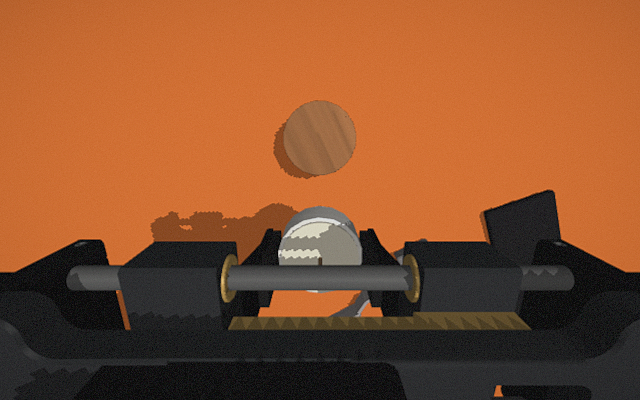

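```bash
python3 - <<'E'
from h import *
o=env.get_obs(); c=env.get_calibration('wrist'); T=np.array(c['extrinsics'])
R=Ro.from_euler('xyz',[180,0,64.7],degrees=True).as_matrix()
t=R.T@(T[:3,3]-o['tool_pos']); print('cam in tool',t.round(4)); print((R.T@T[:3,:3]).round(3))
for z in (.12,):
  T2=T.copy()
  p=ray('wrist',320,137.5,.04,c); print(p,(R.T@(p-o['tool_pos'])*1000).round(1))
def pix(x,y,z):
  d=T[:3,:3].T@(R@(np.array([x,y,z]))+o['tool_pos']-T[:3,3]); return (c['fx']*d[0]/d[2]+c['cx'],c['fy']*d[1]/d[2]+c['cy'])
for xc in (-.003,0,.003): print(xc,'front bottom',pix(xc+.025,0,.0055),'rim top',pix(xc+.025,0,-.0165),'wax',pix(xc+.0235,0,-.018),'wick tip',pix(xc,0,-.0275))
plan([.58,.215,.09],64.7,45,2)
E
```

```text
cam in tool [ 7.970e-02  1.000e-04 -1.613e-01]
[[-0.    -0.958 -0.288]
 [ 1.    -0.    -0.   ]
 [ 0.    -0.288  0.958]]
[0.58396317 0.22203842 0.04      ] [61.9  0.1 80.4]
-0.003 front bottom (np.float64(319.8088470409171), np.float64(210.06072388361568)) rim top (np.float64(319.78352760284434), np.float64(222.8316047439444)) wax (np.float64(319.78272210235343), np.float64(226.32559627284633)) wick tip (np.float64(319.788596402378), np.float64(272.5261921465708))
0 front bottom (np.float64(319.80691833206816), np.float64(205.60437891082682)) rim top (np.float64(319.78119418608054), np.float64(217.83877854835416)) wax (np.float64(319.78036887394506), np.float64(221.31975046827912)) wick tip (np.float64(319.786240444794), np.float64(267.70720479099043))
0.003 front bottom (np.float64(319.80497054533896), np.float64(201.10395387105729)) rim top (np.float64(319.77883452197835), np.float64(212.78979076195463)) wax (np.float64(319.7779890010636), np.float64(216.25722587963006)) wick tip (np.float64(319.7838573978932), np.float64(262.8328076623204))
[45, 26.9, -0.2, 15.2, 0, 0, 0.001]
[45, 27.0, -0.2, 15.2, 0, 0, 0.001]
end [0.58  0.215 0.09 ] 64.65
```

>>> {"op": "send_rows", "data": {"plan": [[45,25,0,20,0,0,0],[45,25,0,20,0,0,0],[45,10,0,16,0,0,0],[45,0,0,0,0,0,0],[45,0,0,0,0,0,0]]}}

```text
time_s: 5.6
tool_pos: [0.5828, 0.2195, 0.064]
tool_rot: [-180.0, 0.1, 64.8]
force: [1.6, 0.4, -0.6]
grip_width: 0.0496
```

```bash
python3 - <<'E'
from h import *
print(env.get_obs()['tool_pos'].round(4))
im=snap('wrist','w6'); print(env.get_obs()['tool_pos'].round(4))
cv2.imwrite('pics/w6c.png',cv2.resize(im[180:280,230:410,::-1],(720,400),interpolation=cv2.INTER_CUBIC))
o=env.get_obs(); c=env.get_calibration('wrist'); T=np.array(c['extrinsics'])
p=ray('wrist',320,200,.04,c)
E
```

```text
[0.5828 0.2195 0.064 ]
[0.5835 0.2189 0.0648]
```

View pics/w6c.png

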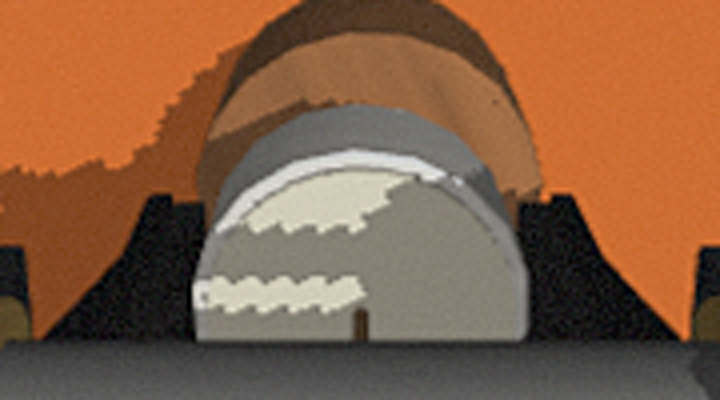

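>>> {"op": "send_rows", "data": {"plan": [[45,0,1.2,6,0,0,0],[45,0,0,6,0,0,0],[45,0,0,4,0,0,0],[45,0,0,1,0,0,0],[45,0,0,0,0,0,0],[45,0,0,0,0,0,0]]}}

```text
time_s: 6.25
tool_pos: [0.5848, 0.2185, 0.0472]
tool_rot: [180.0, -0.0, 64.7]
force: [-0.7, -0.0, -0.2]
grip_width: 0.0496
```

>>> {"op": "send_rows", "data": {"plan": [[45,0,0,1,0,0,0],[45,0,0,0,0,0,0],[45,0,0,0,0,0,0]]}}

```text
time_s: 6.55
tool_pos: [0.5848, 0.2185, 0.0461]
tool_rot: [180.0, -0.0, 64.7]
force: [0.2, -0.3, 0.1]
grip_width: 0.0496
```

>>> {"op": "send_rows", "data": {"plan": [[45,0,0,0.7,0,0,0],[45,0,0,0,0,0,0],[45,0,0,0,0,0,0]]}}

```text
time_s: 6.85
tool_pos: [0.5847, 0.2185, 0.0454]
tool_rot: [180.0, -0.0, 64.7]
force: [-0.7, 0.2, -0.6]
grip_width: 0.0494
```

>>> {"op": "send_rows", "data": {"plan": [[45,0,0,0.7,0,0,0],[45,0,0,0,0,0,0],[45,0,0,0,0,0,0]]}}

```text
time_s: 7.15
tool_pos: [0.5849, 0.2185, 0.0451]
tool_rot: [180.0, -0.0, 64.7]
force: [-1.1, -0.8, 3.3]
grip_width: 0.0494
```

>>> {"op": "send_rows", "data": {"plan": [[60,0,0,0,0,0,0],[87,0,0,0,0,0,0],[87,0,0,0,0,0,0],[87,0,0,0,0,0,0],[87,0,0,-10,0,0,0],[87,0,0,-30,0,0,0],[87,0,0,-40,0,0,0],[87,-30,0,-20,0,0,0],[87,-30,0,0,0,0,0],[87,0,0,0,0,0,0],[87,0,0,0,0,0,0]]}}

```text
time_s: 8.25
tool_pos: [0.5593, 0.1639, 0.1456]
tool_rot: [180.0, -0.1, 64.6]
force: [-0.1, 0.8, 0.0]
grip_width: 0.0866
```

```bash
python3 - <<'E'
from h import *
print(env.get_obs()['tool_pos'].round(4)); c=env.get_calibration('wrist')
im=snap('wrist','w7')
circ('wrist','candle',.0635,c); print(env.get_obs()['tool_pos'].round(4))
cv2.imwrite('pics/w7c.png',cv2.resize(im[60:220,210:430,::-1],(770,560),interpolation=cv2.INTER_CUBIC))
plan([.445,-.012,.12],-0.7,87,10)
E
```

```text
[0.5593 0.1639 0.1456]
candle 0.74 [280. 289. 360. 331.] encl 0.5268 0.0624 R 0.0316 cen [0.5202 0.0588]
[0.5591 0.1654 0.1448]
[87, -20.9, -2.8, 2.5, 0, 0, 0.114]
[87, -21.1, -0.3, 2.5, 0, 0, 0.114]
[87, -21.0, 2.0, 2.5, 0, 0, 0.114]
[87, -20.6, 4.5, 2.4, 0, 0, 0.114]
[87, -20.0, 6.7, 2.5, 0, 0, 0.114]
[87, -19.1, 9.0, 2.5, 0, 0, 0.114]
[87, -18.0, 11.1, 2.5, 0, 0, 0.114]
[87, -16.5, 13.0, 2.5, 0, 0, 0.114]
[87, -15.0, 14.9, 2.5, 0, 0, 0.114]
[87, -13.2, 16.4, 2.4, 0, 0, 0.114]
end [ 0.445 -0.012  0.12 ] -0.58
```

View pics/w7c.png

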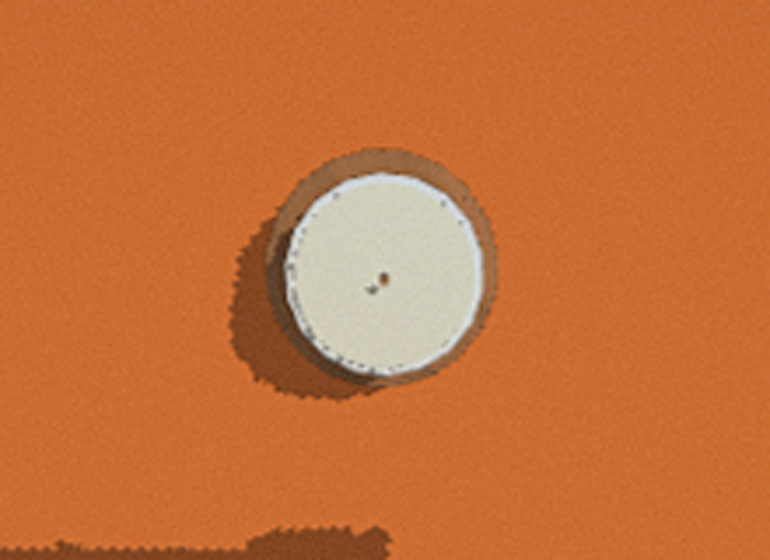

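>>> {"op": "send_rows", "data": {"plan": [[87,-21,-3,2.5,0,0,0.114],[87,-21,0,2.5,0,0,0.114],[87,-21,2,2.5,0,0,0.114],[87,-20.5,4.5,2.5,0,0,0.114],[87,-20,6.5,2.5,0,0,0.114],[87,-19,9,2.5,0,0,0.114],[87,-18,11,2.5,0,0,0.114],[87,-16.5,13,2.5,0,0,0.114],[87,-15,15,2.5,0,0,0.114],[87,-12,16.5,2.5,0,0,0.114],[87,0,0,10,0,0,0],[87,0,0,0,0,0,0]]}}

```text
time_s: 9.55
tool_pos: [0.4456, -0.012, 0.1086]
tool_rot: [180.0, 0.1, -0.5]
force: [0.1, 1.0, -0.0]
grip_width: 0.0869
```

```bash
python3 - <<'E'
from h import *
env.read_camera('wrist')
o=env.get_obs();print(o['tool_pos'].round(4),o['tool_rot'].round(2),o['qpos'].round(1)); c=env.get_calibration('wrist')
im=snap('wrist','w8'); print(env.get_obs()['tool_pos'].round(4))
E
```

```text
[ 0.4461 -0.0117  0.1091] [ 1.7998e+02  6.0000e-02 -4.8000e-01] [-37.3  -2.6  35.  119.9   1.7  62.3 -93.6]
[ 0.4464 -0.0116  0.1094]
```

View pics/w8.png

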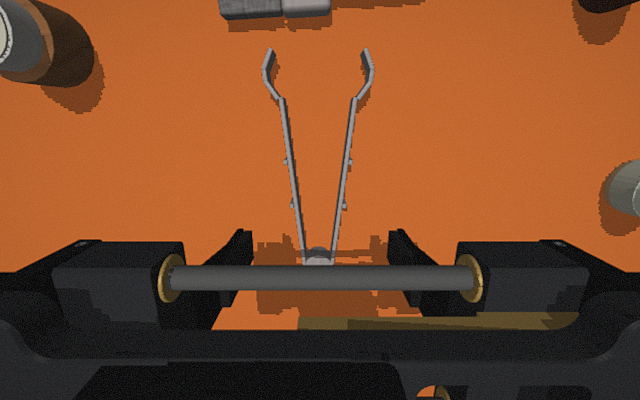

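```bash
python3 - <<'E'
from h import *
o=env.get_obs(); c=env.get_calibration('wrist')
for u,v in [(318.5,161),(318.5,206),(319,50),(319,97)]: print((ray('wrist',u,v,.022,c)-o['tool_pos']).round(4))
print(o['tool_pos'])
E
```

```text
[ 0.0405  0.0013 -0.0874]
[-0.0024  0.0017 -0.0874]
[ 1.307e-01 -1.000e-04 -8.740e-02]
[ 0.0949  0.0002 -0.0874]
[ 0.44642384 -0.01163757  0.10943871]
```

>>> {"op": "send_rows", "data": {"plan": [[87,10,-1,20,0,0,0],[87,9,0,25,0,0,0],[87,0,0,25,0,0,0],[87,0,0,20,0,0,0],[87,0,0,11,0,0,0],[87,0,0,4,0,0,0],[87,0,0,0,0,0,0],[87,0,0,0,0,0,0]]}}

```text
time_s: 10.45
tool_pos: [0.466, -0.0117, 0.0055]
tool_rot: [-180.0, -0.1, -0.6]
force: [0.3, -0.4, 0.9]
grip_width: 0.0874
```

```bash
python3 - <<'E'
from h import *
env.read_camera('wrist')
o=env.get_obs();print(o['tool_pos'].round(4),o['tool_rot'].round(2),o['force'].round(2))
im=snap('wrist','w9')
cv2.imwrite('pics/w9c.png',cv2.resize(im[0:290,190:450,::-1],(538,600),interpolation=cv2.INTER_CUBIC))
E
```

```text
[ 0.4661 -0.0118  0.0056] [-1.7996e+02 -1.1000e-01 -6.2000e-01] [-0.54  0.37  0.52]
```

View pics/w9c.png

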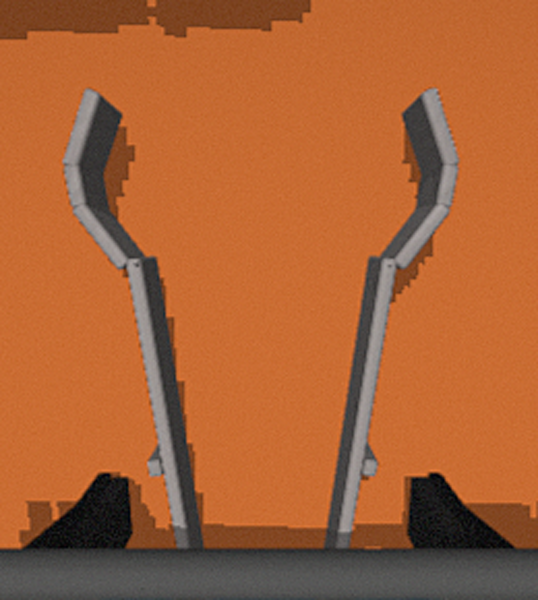

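>>> {"op": "send_rows", "data": {"plan": [[87,0,-1.5,2.5,0,0,0],[60,0,0,0,0,0,0],[50,0,0,0,0,0,0],[46,0,0,0,0,0,0],[46,0,0,0,0,0,0],[46,0,0,0,0,0,0],[46,0,0,0,0,0,0]], "grip_force": 25}}

```text
time_s: 11.25
tool_pos: [0.4651, -0.0105, 0.0022]
tool_rot: [-180.0, -0.0, -0.6]
force: [-0.2, -0.8, 0.1]
grip_width: 0.0495
```

>>> {"op": "send_rows", "data": {"plan": [[46,0,0,0,0,0,0],[46,0,0,0,0,0,0],[46,0,0,0,0,0,0]]}}

```text
time_s: 11.55
tool_pos: [0.4652, -0.0105, 0.0022]
tool_rot: [-180.0, -0.0, -0.6]
force: [0.2, 0.3, -0.4]
grip_width: 0.0464
```

```bash
python3 - <<'E'
from h import *
plan([.485,-.190,.11],-21.4,46,7,p0=np.array([.4652,-.0105,.06]),yaw0=-.6)
E
```

```text
[46, 3.1, 25.6, -7.1, 0, 0, 0.052]
[46, 4.4, 25.4, -7.2, 0, 0, 0.052]
[46, 5.8, 25.2, -7.1, 0, 0, 0.052]
[46, 7.0, 24.8, -7.2, 0, 0, 0.052]
[46, 8.3, 24.4, -7.1, 0, 0, 0.052]
[46, 9.6, 24.0, -7.2, 0, 0, 0.052]
[46, 10.8, 23.4, -7.1, 0, 0, 0.052]
end [ 0.485 -0.19   0.11 ] -21.46
```

>>> {"op": "send_rows", "data": {"plan": [[46,0,0,-10,0,0,0],[46,0,0,-24,0,0,0],[46,0,0,-24,0,0,0],[46,3,25.5,-7,0,0,0.052],[46,4.5,25.5,-7,0,0,0.052],[46,6,25,-7,0,0,0.052],[46,7,25,-7,0,0,0.052],[46,8.5,24.5,-7,0,0,0.052],[46,9.5,24,-7,0,0,0.052],[46,11,23.5,-7,0,0,0.052],[46,0,0,0,0,0,0],[46,0,0,0,0,0,0]]}}

```text
time_s: 12.75
tool_pos: [0.4841, -0.1923, 0.1088]
tool_rot: [180.0, 0.1, -21.7]
force: [0.1, 0.3, -0.9]
grip_width: 0.046
```

```bash
python3 - <<'E'
from h import *
env.read_camera('wrist')
o=env.get_obs();print(o['tool_pos'].round(4),o['tool_rot'].round(2),o['qpos'].round(1),o['grip_width']); c=env.get_calibration('wrist')
im=snap('wrist','w10'); print(env.get_obs()['tool_pos'].round(4))
for q,z in (('egg',.048),('stand',.03),('tongs_jaws',.11)): find('wrist',q,z,c)
E
```

```text
[ 0.4842 -0.1909  0.1086] [ 1.7998e+02  9.0000e-02 -2.1610e+01] [-24.3   9.7  46.9 110.8  -8.   62.9 -85.7] 0.04647232750131428
[ 0.4843 -0.1901  0.1085]
wrist egg 0.89 [290.   0. 352.  31.] n 1462 cen 319.1 12.8 world [ 0.6223 -0.2447  0.048 ]
wrist stand 0.59 [284.   0. 356.  52.] n 1431 cen 319.8 30.7 world [ 0.6163 -0.2428  0.03  ]
wrist tongs_jaws 0.76 [233.  39. 400. 313.] n 7417 cen 319.2 156.1 world [ 0.5376 -0.2111  0.11  ]
wrist tongs_jaws 0.33 [  0.  78. 171. 185.] n 7150 cen 73.5 132.7 world [ 0.6011 -0.0872  0.11  ]
```

View pics/w10.png

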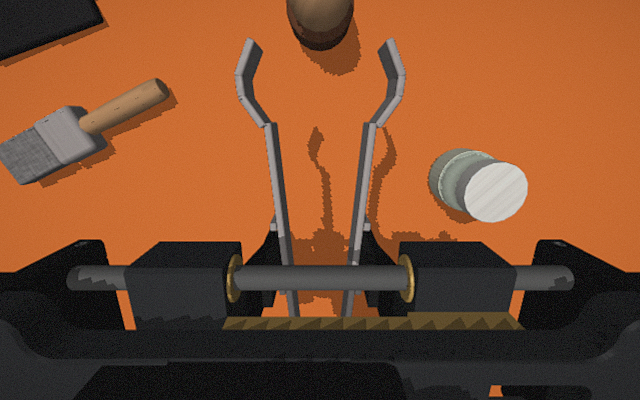

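>>> {"op": "send_rows", "data": {"plan": [[46,0,0,15,0,0,0],[46,0,0,20,0,0,0],[46,0,0,20,0,0,0],[46,0,0,14,0,0,0],[46,0,0,0,0,0,0],[46,0,0,0,0,0,0]]}}

```text
time_s: 13.6
tool_pos: [0.4851, -0.1903, 0.04]
tool_rot: [180.0, 0.0, -21.5]
force: [-0.1, 0.7, -0.6]
grip_width: 0.0463
```

```bash
python3 - <<'E'
from h import *
env.read_camera('wrist')
o=env.get_obs();print(o['tool_pos'].round(4),o['tool_rot'].round(2),o['force']); c=env.get_calibration('wrist')
im=snap('wrist','w11')
for q,z in (('egg',.048),('stand',.03)): find('wrist',q,z,c)
s=snap('scene','s1'); t=snap('top','t2')
for cam in('scene','top'):
  for q,z in (('egg',.048),('stand',.03),('tongs',.048)): find(cam,q,z)
r=env.regions_of('scene','egg')[0]['rect']
x,y=int((r[0]+r[2])/2),int((r[1]+r[3])/2); print(x,y)
a=s[max(0,y-75):max(0,y-75)+150,max(0,min(440,x-100)):max(0,min(440,x-100))+200,::-1]
b=t[140:290,330:530,::-1]
w=im[0:240,160:480,::-1]
cv2.imwrite('pics/m.png',np.hstack([cv2.resize(np.vstack([a,b]),(400,600),interpolation=2),cv2.resize(w,(400,300)).repeat(1,0) if 0 else cv2.copyMakeBorder(cv2.resize(w,(400,300)),0,300,0,0,0)]))
E
```

```text
[ 0.4856 -0.1906  0.0406] [ 1.80e+02 -5.00e-02 -2.15e+01] [ 0.41753233 -0.04304639 -0.80773791]
wrist stand 0.6 [283.   0. 359.  28.] n 1593 cen 320.8 11.6 world [ 0.6098 -0.2396  0.03  ]
scene egg 0.53 [202. 155. 215. 177.] n 319 cen 207.8 168.0 world [ 0.6325 -0.2535  0.048 ]
scene stand 0.85 [198. 172. 223. 192.] n 285 cen 210.6 183.0 world [ 0.6528 -0.2284  0.03  ]
scene tongs 0.63 [220. 126. 309. 174.] n 945 cen 254.1 150.5 world [ 0.5229 -0.207   0.048 ]
top egg 0.72 [430. 170. 449. 192.] n 339 cen 437.7 179.2 world [ 0.6327 -0.2518  0.048 ]
top stand 0.68 [420. 174. 440. 193.] n 178 cen 427.6 186.4 world [ 0.6205 -0.2348  0.03  ]
top tongs 0.73 [388. 191. 451. 300.] n 623 cen 408.8 258.2 world [ 0.4678 -0.1841  0.048 ]
208 166
```

View pics/m.png

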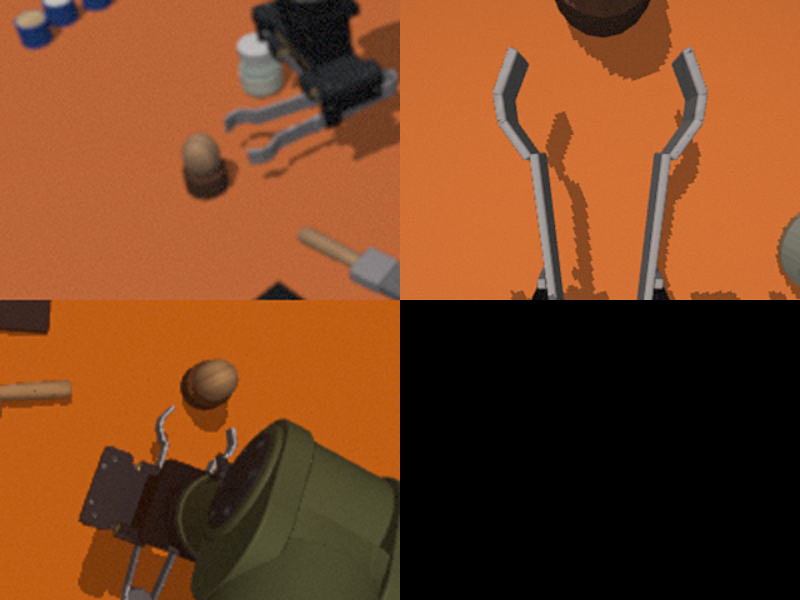

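>>> {"op": "send_rows", "data": {"plan": [[46,10,0,0,0,0,0],[46,13,0,0,0,0,0],[46,13,0,0,0,0,0],[46,13,0,0,0,0,0],[46,10,0,0,0,0,0],[46,6,0,0,0,0,0],[46,0,0,0,0,0,0],[46,0,0,0,0,0,0]]}}

```text
time_s: 15.05
tool_pos: [0.5452, -0.2142, 0.0399]
tool_rot: [180.0, 0.0, -21.5]
force: [-0.0, -0.1, -0.2]
grip_width: 0.046
```

```bash
python3 - <<'E'
from h import *
o=env.get_obs();print(o['tool_pos'].round(4),o['tool_rot'].round(2),o['force'])
im=snap('wrist','w12'); r=env.regions_of('wrist','egg'); print([(x['confidence'],x['rect']) for x in r[:2]])
r=env.regions_of('wrist','tongs'); print([(x['confidence'],x['rect']) for x in r[:2]])
cv2.imwrite('pics/m2.png',cv2.resize(im[0:240,160:480,::-1],(640,480)))
E
```

```text
[ 0.5452 -0.2142  0.0399] [ 1.7999e+02  4.0000e-02 -2.1510e+01] [-0.03420286 -0.10896559 -0.17108341]
[(0.82, [279.0, 34.8, 368.5, 129.4]), (0.44, [0.0, 162.9, 136.0, 267.2])]
[(0.88, [234.6, 38.0, 405.5, 315.0])]
```

View pics/m2.png

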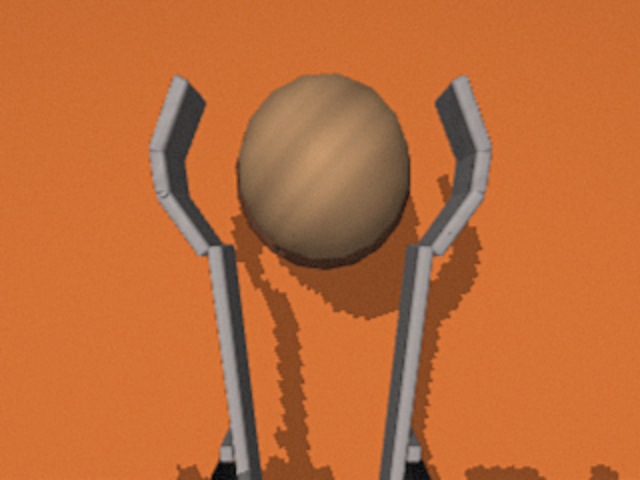

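>>> {"op": "send_rows", "data": {"plan": [[46,-3,0.5,0,0,0,0],[46,0,0,0,0,0,0],[40,0,0,0,0,0,0],[35,0,0,0,0,0,0],[32,0,0,0,0,0,0],[28,0,0,0,0,0,0],[28,0,0,0,0,0,0],[28,0,0,0,0,0,0],[28,0,0,0,0,0,0],[28,0,0,0,0,0,0],[28,0,0,0,0,0,0],[28,0,0,0,0,0,0]], "grip_force": 32}}

```text
time_s: 16.4
tool_pos: [0.5428, -0.2137, 0.0403]
tool_rot: [180.0, -0.0, -21.5]
force: [-0.2, -0.1, -0.5]
grip_width: 0.0322
```

>>> {"op": "send_rows", "data": {"plan": [[28,0,0,-3,0,0,0],[28,0,0,-6,0,0,0],[28,0,0,-10,0,0,0],[28,0,0,-15,0,0,0],[28,0,0,-18,0,0,0],[28,0,0,-18,0,0,0],[28,0,0,-15,0,0,0],[28,0,0,-5,0,0,0],[28,0,0,0,0,0,0],[28,0,0,0,0,0,0],[28,0,0,0,0,0,0]]}}

```text
time_s: 17.5
tool_pos: [0.542, -0.2132, 0.1292]
tool_rot: [180.0, 0.1, -21.5]
force: [0.5, -0.0, -1.5]
grip_width: 0.0311
```

```bash
python3 - <<'E'
from h import *
env.read_camera('wrist')
o=env.get_obs();print(o['tool_pos'].round(4),o['tool_rot'].round(2),o['force'].round(2),o['grip_width'],o['qpos'].round(1)); c=env.get_calibration('wrist')
snap('wrist','w13'); find('wrist','egg',o['tool_pos'][2]+.008,c); snap('top','t3'); find('top','egg',o['tool_pos'][2]+.008); find('top','stand',.03)
R=Ro.from_euler('xyz',[180,0,-21.5],degrees=True).as_matrix()
# target: egg 93 mm ahead of tool over block (.585,.2185), radial yaw
a=20.5; g=np.array([.585,.2185])-.093*np.array([np.cos(np.radians(a)),np.sin(np.radians(a))]); print(g)
plan([g[0],g[1],.13],a,28,20)
E
```

```text
[ 0.542  -0.2133  0.1292] [ 1.7998e+02  1.0000e-01 -2.1490e+01] [-0.49 -0.35 -2.52] 0.03111000346234894 [-19.9  17.6  46.  101.1 -13.6  67.2 -81.4]
wrist egg 0.6 [280.  38. 362. 130.] n 6083 cen 319.1 83.7 world [ 0.6311 -0.2474  0.1372]
top egg 0.59 [443. 161. 464. 183.] n 332 cen 452.3 170.4 world [ 0.6333 -0.2531  0.1372]
top stand 0.67 [418. 171. 434. 184.] n 150 cen 427.2 177.9 world [ 0.639  -0.2349  0.03  ]
[0.49788949 0.18593071]
[28, -9.4, -17.8, -0.0, 0, 0, -0.037]
[28, -8.7, -18.1, -0.0, 0, 0, -0.037]
[28, -8.1, -18.4, -0.0, 0, 0, -0.037]
[28, -7.4, -18.7, -0.0, 0, 0, -0.037]
[28, -6.6, -18.9, -0.0, 0, 0, -0.037]
[28, -6.0, -19.2, -0.0, 0, 0, -0.037]
[28, -5.3, -19.4, -0.0, 0, 0, -0.037]
[28, -4.5, -19.6, -0.1, 0, 0, -0.037]
[28, -3.8, -19.7, 0.0, 0, 0, -0.037]
[28, -3.1, -19.9, 0.0, 0, 0, -0.037]
[28, -2.3, -19.9, 0.0, 0, 0, -0.037]
[28, -1.6, -20.1, 0.0, 0, 0, -0.037]
[28, -0.9, -20.0, 0.0, 0, 0, -0.037]
[28, -0.1, -20.1, 0.0, 0, 0, -0.037]
[28, 0.7, -20.1, -0.0, 0, 0, -0.037]
[28, 1.3, -20.1, -0.0, 0, 0, -0.037]
[28, 2.2, -20.0, -0.0, 0, 0, -0.037]
[28, 2.8, -19.9, -0.0, 0, 0, -0.037]
[28, 3.6, -19.7, -0.0, 0, 0, -0.037]
[28, 4.3, -19.7, -0.0, 0, 0, -0.037]
end [0.4979 0.186  0.13  ] 20.89
```

>>> {"op": "send_rows", "data": {"plan": [[28,-5,-9,0,0,0,-0.018],[28,-9,-18,0,0,0,-0.037],[28,-8,-18.5,0,0,0,-0.037],[28,-7.5,-18.5,0,0,0,-0.037],[28,-6.5,-19,0,0,0,-0.037],[28,-6,-19,0,0,0,-0.037],[28,-5.5,-19.5,0,0,0,-0.037],[28,-4.5,-19.5,0,0,0,-0.037],[28,-4,-19.5,0,0,0,-0.037],[28,-3,-20,0,0,0,-0.037],[28,-2.5,-20,0,0,0,-0.037],[28,-1.5,-20,0,0,0,-0.037]]}}

```text
time_s: 19.0
tool_pos: [0.52, 0.0183, 0.1302]
tool_rot: [-180.0, -0.0, 3.0]
force: [0.2, 0.0, -1.0]
grip_width: 0.0306
```

>>> {"op": "send_rows", "data": {"plan": [[28,-1,-20,0,0,0,-0.037],[28,0,-20,0,0,0,-0.037],[28,0.5,-20,0,0,0,-0.037],[28,1.5,-20,0,0,0,-0.037],[28,2,-20,0,0,0,-0.037],[28,3,-20,0,0,0,-0.037],[28,3.5,-20,0,0,0,-0.037],[28,4,-15,0,0,0,-0.037],[28,2,-7,0,0,0,-0.018],[28,0,0,0,0,0,0],[28,0,0,0,0,0,0]]}}

```text
time_s: 20.1
tool_pos: [0.5061, 0.1785, 0.1301]
tool_rot: [180.0, 0.0, 20.8]
force: [-1.2, -0.3, -1.7]
grip_width: 0.0312
```

```bash
python3 - <<'E'
from h import *
env.read_camera('wrist')
o=env.get_obs();print(o['time_s'],o['tool_pos'].round(4),o['tool_rot'].round(2),o['force'].round(2),o['grip_width']); c=env.get_calibration('wrist')
snap('wrist','w14'); find('wrist','egg',o['tool_pos'][2]+.008,c)
t=snap('top','t4'); find('top','egg',o['tool_pos'][2]+.008); find('top','candle',.06)
s=snap('scene','s4')
for q,z in(('egg',o['tool_pos'][2]+.008),('candle',.055)): find('scene',q,z)
y=np.radians(o['tool_rot'][2]); e=o['tool_pos'][:2]+.093*np.array([np.cos(y),np.sin(y)]); print('egg',e,'diff to block',np.array([.585,.2185])-e)
cal=env.get_calibration('scene'); T=np.linalg.inv(cal['extrinsics'])
for p in ([.585,.2185,.073],[*e,o['tool_pos'][2]+.008]):
  d=T[:3,:3]@p+T[:3,3]; print('scene pix',cal['fx']*d[0]/d[2]+cal['cx'],cal['fy']*d[1]/d[2]+cal['cy'])
E
```

```text
20.15 [0.5061 0.1781 0.1301] [1.7996e+02 1.0000e-02 2.0740e+01] [ 0.04 -0.23 -1.74] 0.031083916472114843
wrist egg 0.85 [280.  39. 363. 129.] n 6068 cen 319.2 83.5 world [0.5954 0.2125 0.1381]
top egg 0.84 [200. 182. 219. 206.] n 411 cen 207.8 193.7 world [0.5944 0.2114 0.1381]
top candle 0.61 [210. 197. 229. 218.] n 177 cen 219.3 206.2 world [0.5793 0.2096 0.06  ]
scene egg 0.75 [382. 207. 404. 233.] n 458 cen 392.3 220.9 world [0.5952 0.2103 0.1381]
scene candle 0.7 [380. 234. 408. 262.] n 581 cen 393.1 248.9 world [0.59   0.2181 0.055 ]
egg [0.59310441 0.21106018] diff to block [-0.00810441  0.00743982]
scene pix 395.4888540906011 241.63938473726964
scene pix 393.20344543447027 220.43889286785563
```

>>> {"op": "send_rows", "data": {"plan": [[28,-1,-2,1,0,0,0],[28,-2,-4,2,0,0,0],[28,-1,-3,3,0,0,0],[28,-1,-1,1,0,0,0],[28,0,0,0,0,0,0],[28,0,0,0,0,0,0],[28,0,0,0,0,0,0],[28,0,0,0,0,0,0],[28,0,0,0,0,0,0]]}}

```text
time_s: 21.45
tool_pos: [0.4978, 0.1869, 0.1233]
tool_rot: [-180.0, -0.0, 20.8]
force: [-0.0, -0.9, -0.7]
grip_width: 0.0307
```

```bash
python3 - <<'E'
from h import *
env.read_camera('wrist')
o=env.get_obs();print(o['time_s'],o['tool_pos'].round(4),o['force'].round(2),o['grip_width'],abs(o['joint_velocities']).max()); z=o['tool_pos'][2]+.008
snap('wrist','w15'); find('wrist','egg',z)
t=snap('top','t5'); find('top','egg',z); find('top','candle',.06); find('top','block',.04)
s=snap('scene','s5'); find('scene','egg',z); find('scene','candle',.055)
y=np.radians(o['tool_rot'][2]); print('egg',o['tool_pos'][:2]+.093*np.array([np.cos(y),np.sin(y)]))
E
```

```text
21.5 [0.4977 0.187  0.1232] [ 0.08  0.4  -1.97] 0.031051401465685927 0.12309182087792736
wrist egg 0.68 [280.  38. 362. 129.] n 6004 cen 319.2 83.7 world [0.5869 0.2215 0.1312]
top egg 0.78 [195. 189. 215. 212.] n 371 cen 203.6 199.2 world [0.585  0.2212 0.1312]
top candle 0.61 [211. 196. 234. 212.] n 239 cen 222.4 204.8 world [0.5821 0.2031 0.06  ]
top block 0.4 [289. 178. 366. 196.] n 1093 cen 320.5 186.8 world [ 0.621  -0.0033  0.04  ]
scene egg 0.67 [387. 207. 410. 234.] n 485 cen 398.2 222.8 world [0.5871 0.219  0.1312]
scene egg 0.28 [375. 248. 410. 278.] n 455 cen 390.7 264.9 world [0.6782 0.2574 0.1312]
scene candle 0.66 [381. 234. 407. 263.] n 568 cen 393.5 249.1 world [0.5901 0.2189 0.055 ]
egg [0.58466732 0.2200313 ]
```

```bash
python3 -c "
from cell import env; print(env.sign_off())"
```

```text
the job is handed in; nothing more can be done
None
```

I handed the job in at about 21.5 s of the 56 s allowed. The candle is on the block and released. The egg is held in the tongs above the wick. Sign-off gives no verdict, so I have only my own checks.

- **Candle:** a close wrist picture after release showed it within about 1 mm of the block's centre. It stood upright with no overhang.
- **Tongs and egg:** I gripped the tongs at the marked place and closed them on the egg, to about 31 to 32 mm over the arms (32 mm expected). I then lifted it straight off its stand.
- **Final position:** arm pose, wrist, top and scene cameras all put the egg within about 4 mm of the candle's axis. From the arm pose, its middle is about 91 mm above the candle's underside, so its blunt end is roughly 33 mm above the wick. The arm was at rest with a steady grip.
- **Less certain:** the top camera read about 3 to 4 mm off from the wrist camera throughout, so I placed things by the wrist camera. In the last top picture the egg hid part of the candle, so its candle position was off there. It also reported the brush as the block, which I ignored.
- **Not checked at the end:** I did not look at the jar, brush and phone again. No move was planned near them, and the contact forces stayed small.

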